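# Free the barcode scanner and hold it on a carton's label

### The arm

A 6-joint arm with a two-finger parallel gripper is mounted at the origin on the work surface. World frame = base frame: x ahead of the robot, y to its left, z up, the work surface at z = 0. Lengths are in mm, angles in rad, forces in N, time in s.
With the tool pointing down it reaches from about 400 to 825 mm from the base axis. Payload 7 kg.
Tool frame: the origin (TCP) lies at the very end of the fingers, on their centre line; the grasp point (between the pads) lies 19 mm behind it; z points along the fingers, y is the direction in which the jaws open and shut (so a half turn about z gives the same grasp; the last joint's range is limited). The gripper opens to 88 mm and grips with 3 to 60 N. Pads are 19 mm wide; open, the fingers measure 130 mm over their backs; the gripper's body (78 mm by 193 mm) begins 47 mm behind the grasp point.
Start: joints at [0.288, 0.359, 0.012, 0, -1.224, -0.288], TCP at [674.978, -0.019, 226.561] pointing down, gripper open.
Joint ranges: [-3.07, 3.07], [-1.43, 2.12], [-1.02, 1.25], [-3.03, 1.67], [-3.05, -0], [-3.03, 3.03]. Speed limits (rad/s): [2.39, 2.39, 3.01, 3.14, 3.14, 3.14].

### API

Orientations are given as a unit quaternion [x, y, z, w].
In Python, from plant import bot gives the robot as it stands. Calls block until the motion is done:
- bot.move_ptp(position, orientation): joint-space move of the TCP to a pose.
- bot.line_to(position, velocity=150, ori=None): straight line of the TCP; ori=None keeps the orientation; velocity is the mean speed in mm/s.
- bot.move_joints(angles): joint-space move.
- bot.move_gripper(opening, force=None): finger opening in mm; force is the grip in N (None keeps the last); returns when the fingers have stopped.
- bot.pause(seconds).
- bot.solve_ik(position, orientation): joint angles nearest the present ones, or None.
- bot.read_state(): the state.
- bot.camera(name): name is "scene" or "side" or "wrist"; returns the picture (420x560x3 uint8, red, green, blue); there is no depth.
- bot.get_calibration(name): a dict with "fx", "fy", "cx", "cy" (pixels), "distortion" ([k1, k2, p1, p2, k3] as OpenCV has them; the pictures are not rectified), "view" (4x4, takes a point from world to camera coordinates); the wrist camera has in their place "T_tool_cam" (4x4, takes a point from camera to tool coordinates, whose origin is the TCP and whose axes are the flange's). Camera axes: x right, y up, looking along -z (the intrinsics and any distortion apply to the point x, -y, -z); pixel columns grow to the right and rows downward; lengths in mm; the calibration is good to about 2 mm. A picture is of the moment at which its call begins: read the wrist's pose just before it. get_calibration takes no time and is no camera call.
A pose or a line that the arm cannot do raises bot.Unreachable and nothing moves.
- bot.close_job(): hands the job in, once; it reports no verdict.
The state is a dict: "t": time; "joint_pos": joint angles; "qvel": joint speeds; "tau": joint torques, N m; "tcp_pos": TCP position; "eef_rot": TCP orientation; "contact_force": force on the tool from outside, world axes, zero at the start; "moment": the same for the moment, N m; "width": finger opening in mm.
Only numpy, scipy, OpenCV 4.12 (cv2) and the standard library are available. Lean on these libraries where they do the work, as an engineer would, in place of code of your own. Each camera call takes 0.05 s, during which the arm holds its last target.

### The job

At the price-check counter, swing the stand's cam lever right across to its stop so that the scanner is unlocked, and draw the scanner straight up out of its stand. Then tip it nose-down by about 45 degrees or more and hold it still in the air with its window pointing at the middle of the barcode label on the carton, about 10 cm from the label. Finish while still holding it there, touching nothing with it, and leave the carton and the other goods where they are.

Things in the scene. Friction and masses are not known exactly. Their poses are not given: they have to be found in the camera images.
- stand: fixed grey stand: base plate 130 x 160 x 12 and an upright socket tube, outside 47 x 43, rim 90 above the counter, holding the scanner's handle with 2.5 play; the scanner must rise 80 straight up to leave it. Origin: on the counter, on the tube's axis; z up, -x is the side the scanner's nose faces, the lever's pivot is at +y (lengths in mm)
- lever_pivot (a point): axis of the cam lever (vertical), 50 to the stand's +y from the tube's axis, 100 above the counter; its post and hub are 26 across, hub top at 113 (lengths in mm)
- cam_lever (a joint): steel cam lever, swinging level. 0: locked, arm to the stand's +y, the cam's nose over the scanner's collar so it cannot be lifted. Grows clockwise seen from above (arm from +y to the stand's +x) to the stop at 1.57; scanner free from about 1.1. Starts at 0 to 0.25, stays where left, about 1 N at the knob moves it (lengths in mm)
- lever_knob (a point): top centre of the upright round black knob (20 across, 48 tall, top at 149 above the counter) at the end of the lever's arm, 75 from the pivot; the arm itself is 12 wide, 102 to 110 above the counter (lengths in mm)
- scanner: pistol-shaped barcode scanner, 0.2 kg. Origin: centre of the handle's lower end, 18 above the counter at the start; z up along the handle, the nose looks along -x. Handle 30 (x) x 26 (y); collar 44 x 60 (y) x 8 at z = 72 to 80, resting on the socket's rim; head 95 long (x = -60 to +35), 48 wide (y), z = 107 to 147 (lengths in mm)
- grip (a point): point in the scanner's head, above the handle, 15 below the top of the head (150 above the counter at the start): a good place to grip, fingers closing across the head's 48 width (scanner's y) (lengths in mm)
- window (a point): centre of the dark scanning window on the scanner's nose (front face of the head); axes as the scanner's: it looks along -x, square to the handle. In the scanner's frame it lies at (-60, 0, 127), grip at (0, 0, 132) (lengths in mm)
- carton: cardboard carton 110 x 90 x 60 high, about 0.5 kg, standing loose on the counter, the one with a white striped barcode label on top; origin at the centre of its underside (lengths in mm)
- label (a point): centre of the barcode label (70 x 50) on the carton's top, 60 above the counter (lengths in mm)
- plain_box: plain cardboard box without any label, 130 x 70 x 40; bystander (sizes in mm; origin centre of underside)
- tape_roll: roll of clear tape lying flat, 90 across, 30 high; bystander (sizes in mm; origin centre of underside)
- tin: tin can, 68 across, 70 high; bystander (sizes in mm; origin centre of underside)
- toy_car: toy car, 90 x 46 x 48; bystander (sizes in mm; origin centre of underside)
- spray_bottle: bottle, 64 across, 170 high; bystander (sizes in mm; origin centre of underside)
- tumbler: plastic tumbler, 76 across, 75 high; bystander (sizes in mm; origin centre of underside)
- torch_box: orange box lying flat, 140 x 50 x 35; bystander (sizes in mm; origin centre of underside)
Mind the look-alikes: they are no part of the job. Leave any orange look-alike of the scanner alone.

How it is judged (in metres and radians):
On the way, in this order (a step that is already met when the one before it is completed fails the run):
1. the cam lever is swung across, unlocking the scanner (lever beyond 1.3 rad) (value of joint cam_lever above 1.3 rad), for 0.2 s.
2. the scanner is drawn up out of the socket, upright within 20 degrees (z of scanner in the frame of stand above 0.092 m and angle between scanner's own z axis and vertical below 0.35 rad and contact force between the fingers and scanner above 1 N), for 0.05 s.
At the end, for the whole second after the job is handed in: Fingers hold the still scanner (over 1 N); it touches nothing else; window over 100 mm and handle end over 25 mm up, looking 30 degrees or more below level; label centre 40 to 220 mm ahead of the window and within 35 mm of its line of sight both ways; lever beyond 1.2 rad (x of label in the frame of window between -0.22 and -0.04 m and y of label in the frame of window between -0.035 and 0.035 m and z of label in the frame of window between -0.035 and 0.035 m and angle between window's own x axis and vertical below 1.05 rad and height (world z) of window above 0.1 m and height (world z) of scanner above 0.025 m and contact force between the fingers and scanner above 1 N and linear speed of scanner below 0.03 m/s and value of joint cam_lever above 1.2 rad and contact force between scanner and stand below 0.2 N and contact force between scanner and carton below 0.2 N and contact force between scanner and plain_box below 0.2 N and contact force between scanner and tape_roll below 0.2 N and contact force between scanner and tin below 0.2 N and contact force between scanner and toy_car below 0.2 N and contact force between scanner and spray_bottle below 0.2 N and contact force between scanner and tumbler below 0.2 N and contact force between scanner and torch_box below 0.2 N); the arm keeps its last pose, push and grip.
It fails at once if the carton is shifted by more than 30 mm (distance of carton from where it was at the start of the episode above 0.03 m).
It fails at once if another loose thing on the counter is shifted by more than 40 mm (distance of any of plain_box, tape_roll, tin, toy_car, spray_bottle, tumbler, torch_box from where it was at the start of the episode above 0.04 m).
It also fails if it takes over 64 s, if anything falls off the work surface, if the arm or the gripper's body presses on something with over 40 N, if the wrist force passes 120 N, or if a joint passes its speed limit or range.

## Working session

There is one attempt and no reset: what is moved stays moved. The work goes in short steps, each a Python script; the robot and the scene stay as the last script left them, time stands still between calls to the robot, and variables do not carry over. Pictures are saved under pics/ and viewed, and the job is handed in when it is done.

```bash
ls; mkdir -p pics; python3 - <<'E'
from plant import bot
import cv2
print(bot.read_state())
for n in("scene","side","wrist"):
    im=bot.camera(n); cv2.imwrite(f"pics/{n}0.png",im[:,:,::-1]); print(n,bot.get_calibration(n))
E
```

```text
pics
{'t': 0.0, 'joint_pos': array([ 2.88093204e-01,  3.59442522e-01,  1.10602787e-02, -3.23749368e-04,
       -1.22410568e+00, -2.88101187e-01]), 'qvel': array([-0.00140696,  0.000923  , -0.00032679,  0.0010382 ,  0.00067823,
        0.00179108]), 'tau': array([-8.00930356e-04, -5.82726967e+01,  2.93058443e+01,  6.99745238e+00,
        6.93249181e-03, -2.06530804e-04]), 'tcp_pos': array([ 6.74513414e+02, -4.07534444e-02,  2.25592087e+02]), 'eef_rot': array([-7.07064712e-01,  7.07148325e-01,  5.37253281e-04, -6.70741390e-04]), 'contact_force': array([-0.33359298,  0.16110673, -0.39550248]), 'moment': array([ 0.00621526, -0.00779269, -0.04282122]), 'width': 87.37503449970555}
scene {'fx': 537.0331778347638, 'fy': 537.0331778347638, 'cx': 279.07960112878163, 'cy': 202.06238935260671, 'distortion': array([-0.10788328,  0.        ,  0.        ,  0.        ,  0.        ]), 'view': array([[ 8.66704857e-01,  4.98533288e-01, -1.69485226e-02,
        -4.72277537e+02],
       [-3.86488811e-01,  6.92619176e-01,  6.09019766e-01,
         2.18684752e+02],
       [ 3.15355498e-01, -5.21289975e-01,
[... 519 characters left out ...]
-01, -6.83037018e-01,  6.38359949e-01,
        -9.25235366e+02],
       [ 0.00000000e+00,  0.00000000e+00,  0.00000000e+00,
         1.00000000e+00]])}
wrist {'fx': 351.04665085593365, 'fy': 351.04665085593365, 'cx': 282.7821168147759, 'cy': 209.39816185652575, 'distortion': array([-0.0149336,  0.       ,  0.       ,  0.       ,  0.       ]), 'T_tool_cam': array([[-3.09878463e-04,  9.65623969e-01,  2.59942790e-01,
         7.05769272e+01],
       [ 9.99999906e-01,  3.78444385e-04, -2.13726010e-04,
         9.66754123e-02],
       [-3.04752847e-04,  2.59942699e-01, -9.65623995e-01,
        -1.58112554e+02],
       [ 0.00000000e+00,  0.00000000e+00,  0.00000000e+00,
         1.00000000e+00]])}
```

View pics/scene0.png

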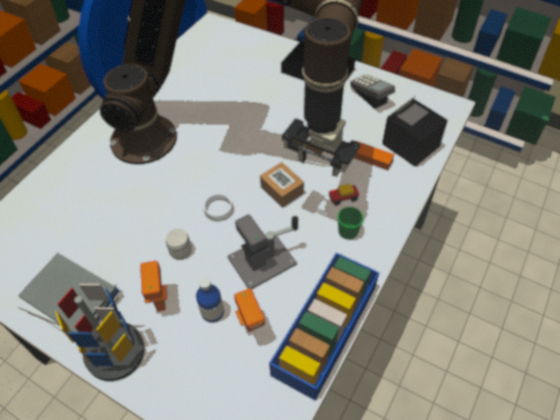

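View pics/side0.png

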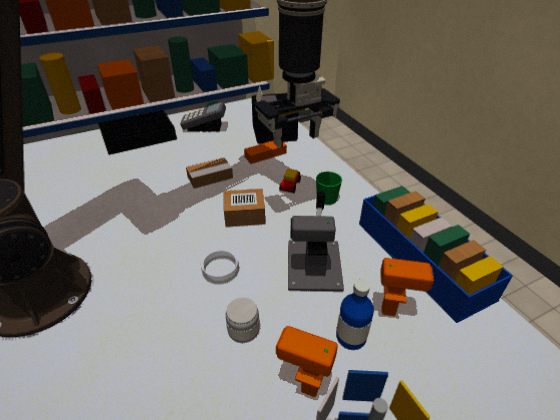

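View pics/wrist0.png

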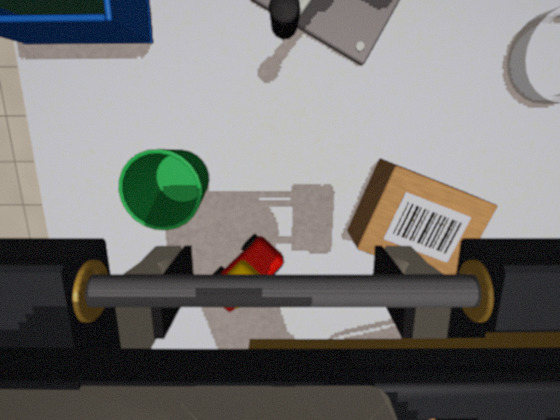

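Candidates for the scanner: the grey one in the grey stand at scene (258,238), and orange look-alikes at (152,280) and (248,308). I choose the grey one, since it sits in the stand with the black lever knob at (295,223). Candidates for the carton: the one with the label at (282,180). The plain box is hidden behind the gripper in scene and shows at side (210,172). Next I take close crops.

```bash
python3 - <<'E'
import cv2
a=cv2.imread("pics/scene0.png")[150:300,200:380]; cv2.imwrite("pics/c1.png",cv2.resize(a,None,fx=4,fy=4,interpolation=cv2.INTER_CUBIC))
a=cv2.imread("pics/side0.png")[170:310,190:370]; cv2.imwrite("pics/c2.png",cv2.resize(a,None,fx=4,fy=4,interpolation=cv2.INTER_CUBIC))
E
```

```text
(no output)
```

View pics/c1.png

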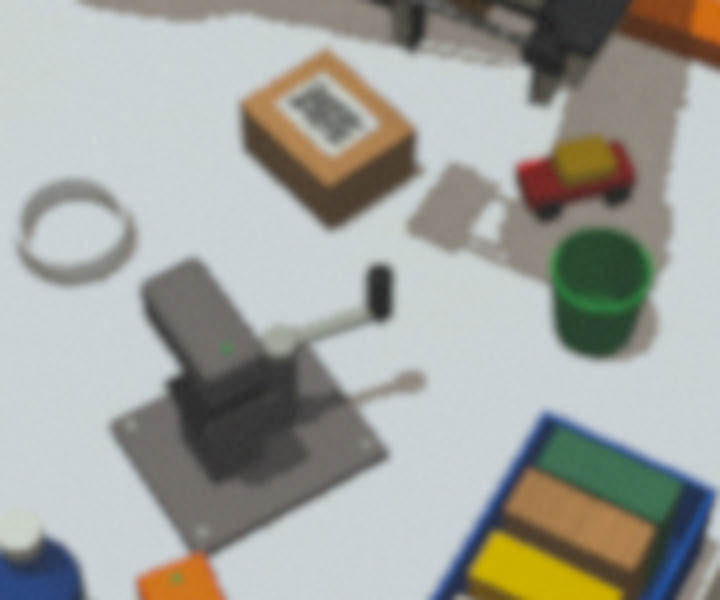

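View pics/c2.png

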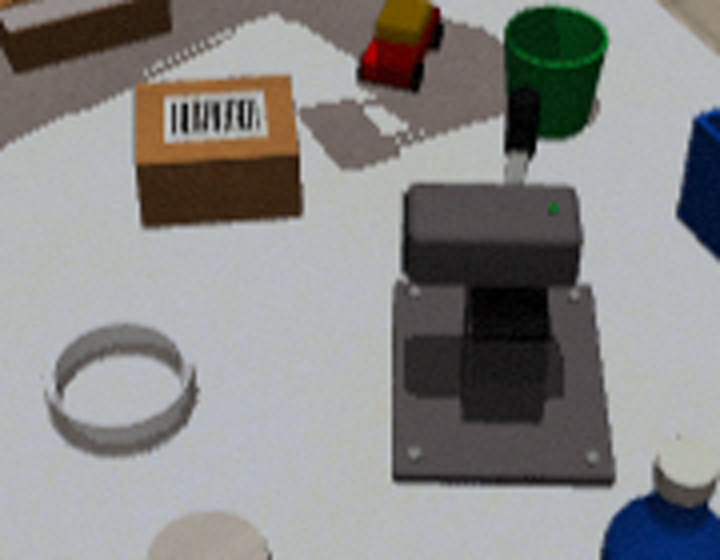

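```bash
cat > h.py <<'E'
import numpy as np, cv2
from scipy.spatial.transform import Rotation as R
from plant import bot
def ray(name,px,pose=None):
    c=bot.get_calibration(name)
    K=np.array([[c['fx'],0,c['cx']],[0,c['fy'],c['cy']],[0,0,1]])
    p=cv2.undistortPoints(np.array([[px]],float),K,c['distortion'])[0,0]
    d=np.array([p[0],-p[1],-1])
    if name=='wrist':
        T=np.eye(4);T[:3,:3]=R.from_quat(pose[1]).as_matrix();T[:3,3]=pose[0];T=T@c['T_tool_cam']
    else: T=np.linalg.inv(c['view'])
    return T[:3,3],T[:3,:3]@d
def onz(name,px,z,pose=None):
    o,d=ray(name,px,pose); return o+d*(z-o[2])/d[2]
def proj(name,P,pose=None):
    c=bot.get_calibration(name)
    K=np.array([[c['fx'],0,c['cx']],[0,c['fy'],c['cy']],[0,0,1]])
    if name=='wrist':
        T=np.eye(4);T[:3,:3]=R.from_quat(pose[1]).as_matrix();T[:3,3]=pose[0];V=np.linalg.inv(T@c['T_tool_cam'])
    else: V=c['view']
    F=np.diag([1,-1,-1.])
    return cv2.projectPoints(np.array([P],float),cv2.Rodrigues(F@V[:3,:3])[0],F@V[:3,3],K,c['distortion'])[0].ravel()
E
python3 - <<'E'
from h import *
S=lambda u,v:(200+u/4,150+v/4)
D=lambda u,v:(190+u/4,170+v/4)
np.set_printoptions(precision=1,suppress=True)
def t(l,n,p,z): print(l,n,onz(n,p,z))
for p in[(110,427),(200,555),(388,455)]:t('plate','scene',S(*p),12)
for p in[(393,285),(595,285),(613,482-6),(393,474)]:t('plate','side',D(*p),12)
t('knob','scene',S(379,268),149);t('knob','side',D(522,92),149)
for p in[(145,287),(195,258),(268,358),(205,392)]:t('head','scene',S(*p),165)
for p in[(408,186),(574,186),(580,240),(404,240)]:t('head','side',D(*p),165)
t('label','scene',S(328,115),60);t('label','side',D(216,117),60)
for p in[(325,48),(415,133),(330,187),(240,103)]:t('carton','scene',S(*p),60)
for p in[(137,86),(291,77),(299,157),(134,162)]:t('carton','side',D(*p),60)
t('hub','scene',S(281,340),113)
t('tumbler','scene',S(602,270),75);t('tumbler','side',D(556,40),75)
t('bottle','side',(361,287),170)
t('car','scene',S(585,165),40)
E
```

```text
plate scene [ 524.  -261.4   12. ]
plate scene [ 635.2 -317.8   12. ]
plate scene [ 709.7 -183.7   12. ]
plate side [ 591.7 -125.5   12. ]
plate side [ 709.7 -184.9   12. ]
plate side [ 631.8 -321.1   12. ]
plate side [ 518.9 -262.5   12. ]
knob scene [ 671.9 -130.4  149. ]
knob side [ 673.5 -134.3  149. ]
head scene [ 548.9 -230.4  165. ]
head scene [ 565.4 -193.7  165. ]
head scene [ 649.4 -238.9  165. ]
head scene [ 627.4 -281.3  165. ]
head side [ 560.2 -196.2  165. ]
head side [ 642.6 -237.6  165. ]
head side [ 621.4 -276.1  165. ]
head side [ 537.4 -233.9  165. ]
label scene [536.5  34.7  60. ]
label side [536.1  31.9  60. ]
carton scene [500.1  93.7  60. ]
carton scene [603.6  51.5  60. ]
carton scene [572.8 -25.8  60. ]
carton scene [470.8  12.1  60. ]
carton side [500.1  89.2  60. ]
carton side [601.7  50.1  60. ]
carton side [568.8 -32.5  60. ]
carton side [468.5  12.1  60. ]
hub scene [ 630.4 -193.2  113. ]
tumbler scene [787.5  -6.5  75. ]
tumbler side [782.5 -13.3  75. ]
bottle side [ 576.7 -430.   170. ]
car scene [725.3 101.8  40. ]
```

```bash
cat >> h.py <<'E'
np.set_printoptions(precision=3,suppress=True)
def down(a): # tool pointing down, jaw axis at world angle a (deg)
    a=np.radians(a); y=np.array([np.cos(a),np.sin(a),0]); z=np.array([0,0,-1.])
    return R.from_matrix(np.c_[np.cross(y,z),y,z]).as_quat()
def scan_pose(label,head,pitch,dist): # tool pose with scanner: y jaws, returns TCP, quat
    h=np.radians(head);p=np.radians(pitch)
    f=np.array([np.cos(h)*np.cos(p),np.sin(h)*np.cos(p),-np.sin(p)]) # scanner -x
    y=np.array([np.sin(h),-np.cos(h),0]); x=-f; z=np.cross(x,y)
    w=label-f*dist; g=w-60*f+5*z; org=w+60*x-127*z
    tz=-z; out=[]
    for s in(1,-1):
        ty=s*y; out.append((g+19*tz,R.from_matrix(np.c_[np.cross(ty,tz),ty,tz]).as_quat()))
    return out,w,org
E
python3 - <<'E'
from h import *
k=np.array([672.7,-132.4]);pv=np.array([629,-194.5])
for a in(145,117,90,63,-35,-63,-90,-117):
    q=bot.solve_ik([*k,250],down(a)); print(a,q)
    q=bot.solve_ik([695,-230,122],down(a)); print('  end',q)
for s in(63,-117): print('grasp',s,bot.solve_ik([606,-240,131],down(s)),bot.solve_ik([606,-240,260],down(s)))
L=np.array([536.3,33,60])
for head in(153,165,175,183,195,210):
  o,w,org=scan_pose(L,head,50,100)
  for i,(p,q) in enumerate(o): print(head,i,p,w,org,bot.solve_ik(p,q))
E
```

```text
145 [ 0.089  0.364  0.073  0.    -1.28  -0.7  ]
  end [-0.054  0.52   0.023  0.    -1.074 -0.556]
117 [ 0.089  0.364  0.073  0.    -1.28  -1.189]
  end [-0.054  0.52   0.023  0.    -1.074 -1.045]
90 [ 0.089  0.364  0.073  0.    -1.28  -1.66 ]
  end [-0.054  0.52   0.023  0.    -1.074 -1.516]
63 [ 0.089  0.364  0.073  0.    -1.28  -2.131]
  end [-0.054  0.52   0.023  0.    -1.074 -1.988]
-35 [ 0.089  0.364  0.073  0.    -1.28   2.442]
  end [-0.054  0.52   0.023  0.    -1.074  2.585]
-63 [ 0.089  0.364  0.073  0.    -1.28   1.953]
  end [-0.054  0.52   0.023  0.    -1.074  2.097]
-90 [ 0.089  0.364  0.073  0.    -1.28   1.482]
  end [-0.054  0.52   0.023  0.    -1.074  1.625]
-117 [ 0.089  0.364  0.073  0.    -1.28   1.01 ]
  end [-0.054  0.52   0.023  0.    -1.074  1.154]
grasp 63 [-0.078  0.392 -0.167  0.    -1.012 -1.964] [-0.078  0.303  0.007  0.    -1.275 -1.964]
grasp -117 [-0.078  0.392 -0.167  0.    -1.012  1.178] [-0.078  0.303  0.007  0.    -1.275  1.178]
153 0 [637.492 -18.56  173.568] [593.573   3.818 136.604] [714.62  -57.859 100.933] None
153 1 [637.492 -18.56  173.568] 
[... 402 characters left out ...]
175 1 [649.438  23.102 173.568] [600.334  27.398 136.604] [735.672  15.557 100.933] None
183 0 [649.715  38.944 173.568] [600.491  36.364 136.604] [736.159  43.474 100.933] None
183 1 [649.715  38.944 173.568] [600.491  36.364 136.604] [736.159  43.474 100.933] None
195 0 [646.001  62.394 173.568] [598.389  49.637 136.604] [729.614  84.798 100.933] None
195 1 [646.001  62.394 173.568] [598.389  49.637 136.604] [729.614  84.798 100.933] None
210 0 [634.655  89.785 173.568] [591.967  65.139 136.604] [709.621 133.067 100.933] [ 0.118  0.105 -0.44  -1.023 -0.362 -0.309]
210 1 [634.655  89.785 173.568] [591.967  65.139 136.604] [709.621 133.067 100.933] [ 0.118  0.105 -0.44  -1.023 -0.362  2.833]
```

```bash
python3 - <<'E'
from h import *
L=np.array([536.3,33,60])
print('tape',onz('side',(220,266),25),'tin',onz('side',(242,305),70))
for d in(100,):
 for head in list(range(-60,153,15))+list(range(210,300,15)):
  o,w,org=scan_pose(L,head,48,d)
  for i,(p,q) in enumerate(o): print(head,i,p,org,bot.solve_ik(p,q))
E
```

```text
tape [ 399.433 -137.859   25.   ] tin [ 391.7   -297.955   70.   ]
-60 0 [477.568 134.728 169.535] [435.58  207.452  93.924] [ 0.057  0.435 -0.03  -0.726 -1.569  0.647]
-60 1 [477.568 134.728 169.535] [435.58  207.452  93.924] [ 0.057  0.435 -0.03  -0.726 -1.569 -2.495]
-45 0 [453.24  116.06  169.535] [393.86  175.44   93.924] [ 0.113  0.477  0.006 -0.625 -1.679  0.794]
-45 1 [453.24  116.06  169.535] [393.86  175.44   93.924] [ 0.113  0.477  0.006 -0.625 -1.679 -2.348]
-30 0 [434.572  91.732 169.535] [361.848 133.72   93.924] [ 0.177  0.511  0.019 -0.509 -1.757  0.954]
-30 1 [434.572  91.732 169.535] [361.848 133.72   93.924] [ 0.177  0.511  0.019 -0.509 -1.757 -2.188]
-15 0 [422.838  63.402 169.535] [341.724  85.137  93.924] [ 0.246  0.533  0.007 -0.38  -1.798  1.124]
-15 1 [422.838  63.402 169.535] [341.724  85.137  93.924] [ 0.246  0.533  0.007 -0.38  -1.798 -2.017]
0 0 [418.835  33.    169.535] [334.86   33.     93.924] [ 0.316  0.544 -0.032 -0.24  -1.8    1.3  ]
0 1 [418.835  33.    169.535] [334.86   33.     93.924] [ 0.316  0.544 -0.032 -0.24  -1.8   -1.842]
15 0 [422.838   2
[... 2342 characters left out ...]
288 -1.004 -0.876  0.09 ]
240 1 [595.032 134.728 169.535] [637.02  207.452  93.924] None
255 0 [566.702 146.462 169.535] [588.437 227.576  93.924] [-0.029  0.272 -0.217 -0.956 -1.087  0.242]
255 1 [566.702 146.462 169.535] [588.437 227.576  93.924] [-0.029  0.272 -0.217 -0.956 -1.087 -2.9  ]
270 0 [536.3   150.465 169.535] [536.3   234.44   93.924] [-0.018  0.331 -0.146 -0.891 -1.271  0.377]
270 1 [536.3   150.465 169.535] [536.3   234.44   93.924] [-0.018  0.331 -0.146 -0.891 -1.271 -2.764]
285 0 [505.898 146.462 169.535] [484.163 227.576  93.924] [ 0.012  0.386 -0.083 -0.814 -1.432  0.51 ]
285 1 [505.898 146.462 169.535] [484.163 227.576  93.924] [ 0.012  0.386 -0.083 -0.814 -1.432 -2.632]
```

```bash
python3 - <<'E'
from h import *
bot.move_gripper(36)
bot.move_ptp([650,-175,290],down(-35))
s=bot.read_state(); im=bot.camera("wrist"); cv2.imwrite("pics/w1.png",im[:,:,::-1])
import pickle; pickle.dump((s['tcp_pos'],s['eef_rot']),open('w1.pkl','wb')); print(s['t'],s['tcp_pos'],s['width'])
E
```

```text
3.525 [ 650.    -174.848  289.917] 35.989982088787684
```

View pics/w1.png

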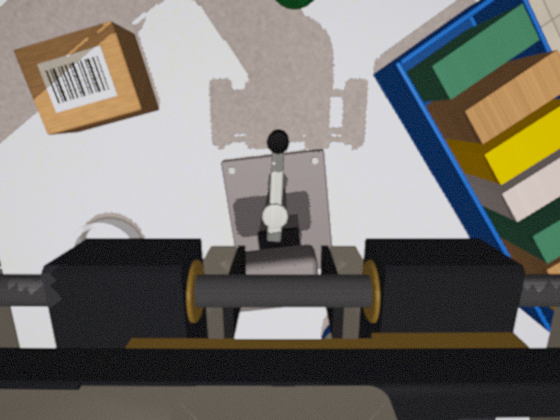

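The wrist view shows the knob top at (278,140), the hub at (275,216), plate corners at (222,160) and (324,150), and the label at (77,80). I check these positions numerically.

```bash
python3 - <<'E'
from h import *
import pickle
P=pickle.load(open('w1.pkl','rb'))
im=cv2.imread('pics/w1.png')
g=cv2.cvtColor(im,cv2.COLOR_BGR2GRAY)
m=(g[125:156,262:295]<40).astype(np.uint8); n,l,st,c=cv2.connectedComponentsWithStats(m); i=1+np.argmax(st[1:,4]); print('knob blob',st[i],c[i]+[262,125])
kn=onz('wrist',c[i]+[262,125],149,P); print('knob',kn)
h=cv2.inRange(im[200:232,258:294],(170,185,185),(240,245,245))
a=im[120:270,200:350]; cv2.imwrite('pics/c3.png',cv2.resize(a,None,fx=4,fy=4,interpolation=cv2.INTER_CUBIC))
print('hub',onz('wrist',(275,216),113,P))
print('plate',onz('wrist',(222.5,160.5),12,P),onz('wrist',(323.5,150.5),12,P))
print('label',onz('wrist',(77,80),60,P))
for p in((16,50),(113,24),(158,107),(49,134)):print('carton',onz('wrist',p,60,P))
E
```

```text
knob blob [  6   5  20  23 346] [277.656 141.162]
knob [ 674.147 -133.35   149.   ]
hub [ 627.818 -193.421  113.   ]
plate [ 597.217 -120.191   12.   ] [ 706.571 -181.862   12.   ]
label [533.846  34.907  60.   ]
carton [502.318  93.318  60.   ]
carton [600.795  53.014  60.   ]
carton [585.881 -35.288  60.   ]
carton [470.046  11.991  60.   ]
```

View pics/c3.png

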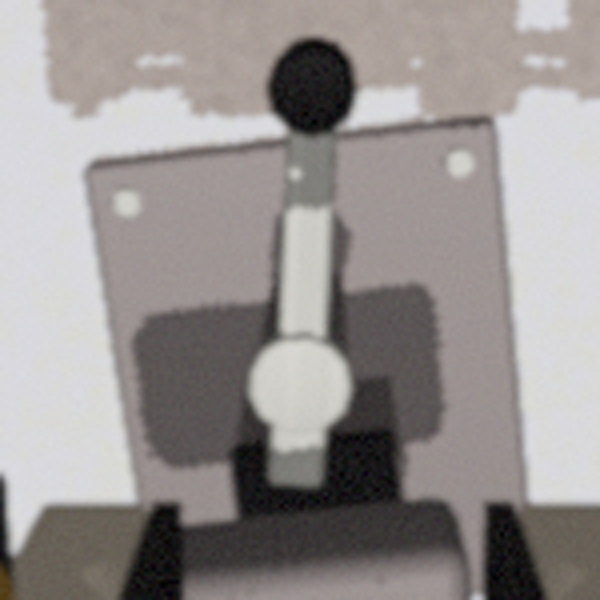

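```bash
python3 - <<'E'
from h import *
pv=np.array([628.5,-194.]);r=75.5
def P(a,z): return [pv[0]+r*np.cos(np.radians(a)),pv[1]+r*np.sin(np.radians(a)),z]
a0=53.7
bot.line_to(P(a0,200),200,down(a0-90))
bot.line_to(P(a0,124),80)
s=bot.read_state();print(s['tcp_pos'],s['contact_force'])
bot.move_gripper(30)
for a in(44,34,24,14,4,-6,-15,-21,-25,-28):
    bot.line_to(P(a,124),90,down(a-90))
    s=bot.read_state();print(a,s['t'],s['tcp_pos'],s['contact_force'])
    if np.linalg.norm(s['contact_force'])>20: break
im=bot.camera("side"); cv2.imwrite("pics/s2.png",im[:,:,::-1])
im=bot.camera("scene"); cv2.imwrite("pics/sc2.png",cv2.resize(im[150:300,200:380,::-1],None,fx=4,fy=4))
E
```

```text
[ 673.674 -133.142  124.664] [ 0.241  0.165 -0.368]
44 6.0417 [ 682.751 -141.618  123.803] [ 0.053  0.294 -0.483]
34 6.3667 [ 690.844 -151.642  123.849] [ 0.36  -0.004  0.53 ]
24 6.6917 [ 697.293 -163.044  124.001] [-0.641  0.457  0.321]
14 7.0167 [ 701.626 -175.434  124.01 ] [ 0.731 -0.167 -0.108]
4 7.3417 [ 703.723 -188.455  124.015] [-0.107  0.553  0.3  ]
-6 7.6667 [ 703.554 -201.609  124.052] [ 0.703 -0.923 -0.301]
-15 7.975 [ 701.482 -213.224  124.089] [ 0.157  0.483 -0.016]
-21 8.2333 [ 699.041 -220.765  124.042] [-0.074 -0.87  -0.16 ]
-25 8.4833 [ 696.971 -225.693  124.022] [ 0.115 -0.565  0.37 ]
-28 8.7333 [ 695.181 -229.303  124.004] [ 0.714  0.774 -0.301]
```

View pics/s2.png

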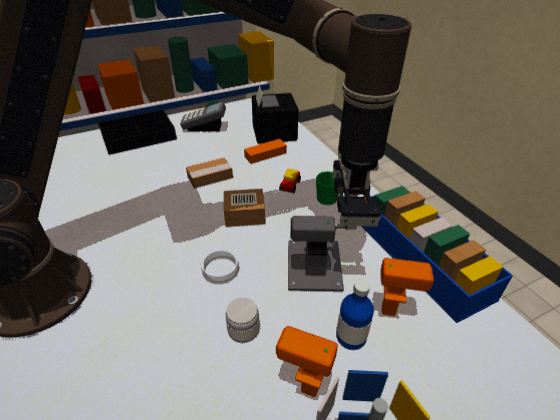

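View pics/sc2.png

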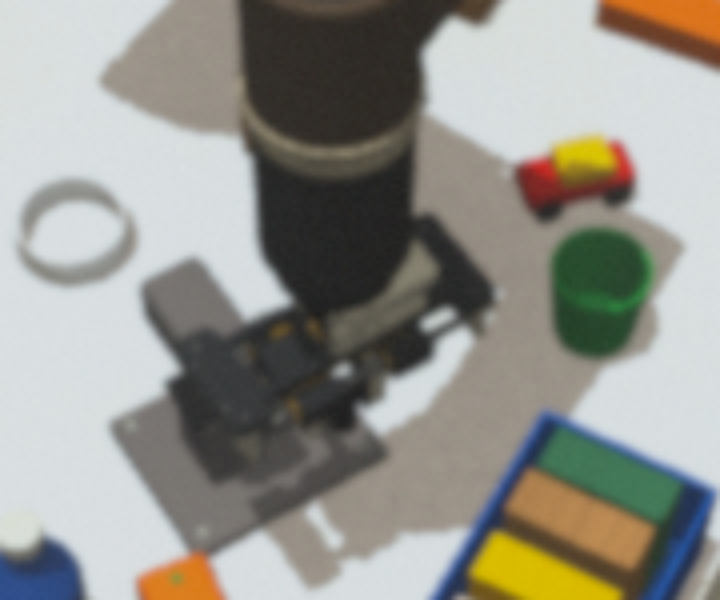

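The lever followed the gripper. I push on in small steps until the stop is felt.

```bash
python3 - <<'E'
from h import *
pv=np.array([628.5,-194.]);r=75.5
def P(a,z): return [pv[0]+r*np.cos(np.radians(a)),pv[1]+r*np.sin(np.radians(a)),z]
for a in(-29.5,-31,-32.5,-34):
    bot.line_to(P(a,124),20,down(a-90)); bot.pause(.15)
    s=bot.read_state();print(a,s['t'],s['tcp_pos'],s['contact_force'])
    if np.linalg.norm(s['contact_force'])>6: break
bot.move_gripper(36)
bot.line_to(P(a+3,124),60)
bot.line_to(P(a+3,260),200)
bot.move_gripper(86)
bot.line_to([655,-215,290],200,down(-117))
s=bot.read_state(); im=bot.camera("wrist"); cv2.imwrite("pics/w2.png",im[:,:,::-1])
import pickle; pickle.dump((s['tcp_pos'],s['eef_rot']),open('w2.pkl','wb')); print(s['t'],s['tcp_pos'],s['width'])
im=bot.camera("scene"); cv2.imwrite("pics/sc3.png",cv2.resize(im[150:300,200:380,::-1],None,fx=4,fy=4))
E
```

```text
-29.5 9.2333 [ 694.232 -231.092  123.98 ] [-0.889 -0.166  0.996]
-31 9.6333 [ 693.187 -232.924  123.964] [-0.006 -0.471 -0.682]
-32.5 10.0333 [ 692.542 -233.634  123.939] [0.914 5.068 0.431]
-34 10.4333 [ 692.154 -233.779  123.945] [ 2.812 11.147 -0.239]
13.2917 [ 654.982 -214.805  291.28 ] 86.05883857814725
```

View pics/w2.png

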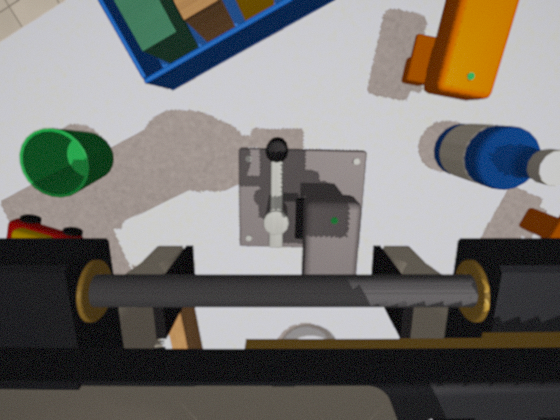

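View pics/sc3.png

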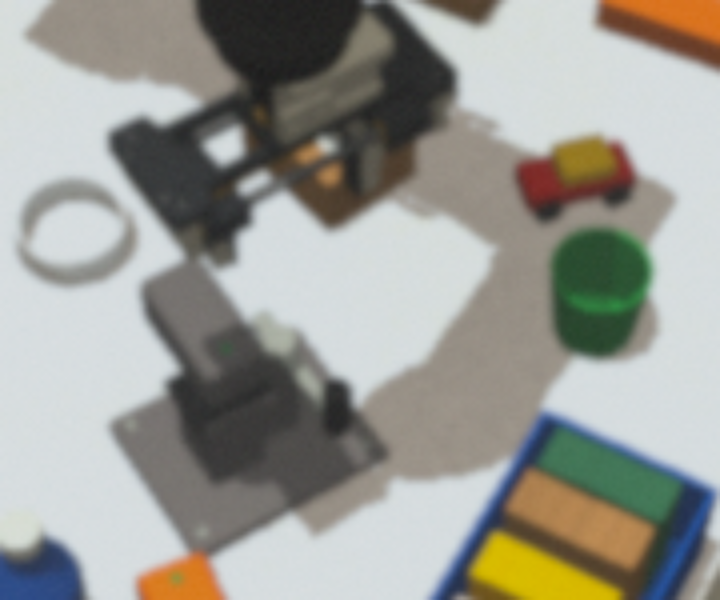

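The stop was felt at 11 N, and the lever now lies along the stand's +x with the knob at (277,149) and the hub at (276,222). The head's rear top is at about (306–358, 205).

```bash
python3 - <<'E'
from h import *
import pickle
P=pickle.load(open('w2.pkl','rb'))
im=cv2.imread('pics/w2.png')
cv2.imwrite('pics/c4.png',cv2.resize(im[130:280,220:380],None,fx=5,fy=5,interpolation=cv2.INTER_CUBIC)[:600*2][:750])
k=onz('wrist',(277,149),149,P);h=onz('wrist',(276,222),113,P);print(k,h,np.degrees(np.arctan2(*(k-h)[[1,0]])),np.hypot(*(k-h)[:2]))
a=onz('wrist',(240,149),12,P);b=onz('wrist',(366,152),12,P);c=onz('wrist',(239,245),12,P);print(a,b,c,np.degrees(np.arctan2(*(b-a)[[1,0]]))+90,np.degrees(np.arctan2(*(a-c)[[1,0]])))
E
python3 - <<'E'
import cv2
im=cv2.imread('pics/w2.png');cv2.imwrite('pics/c4.png',cv2.resize(im[140:280,220:380],None,fx=4,fy=4,interpolation=cv2.INTER_CUBIC))
E
```

```text
[ 694.695 -230.246  149.   ] [ 628.135 -194.152  113.   ] -28.469724806256103 75.71618909189424
[ 705.384 -181.823   12.   ] [ 631.392 -318.956   12.   ] [ 595.475 -119.847   12.   ] -28.34978118076333 -29.41805148298636
```

View pics/c4.png

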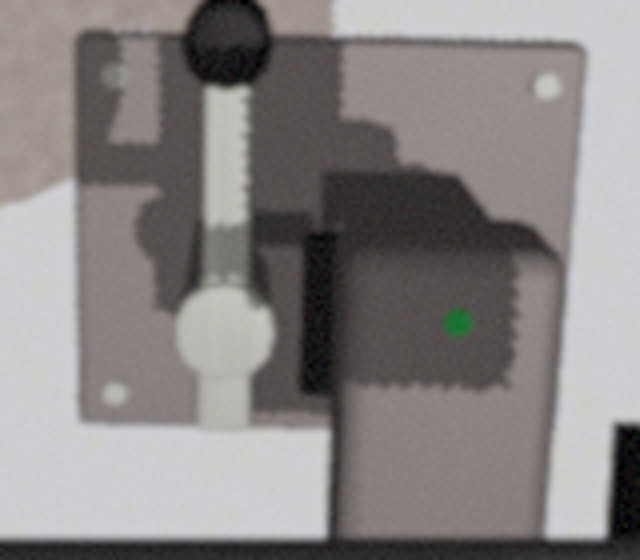

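```bash
python3 - <<'E'
from h import *
import pickle
P=pickle.load(open('w2.pkl','rb'))
for z in(165,155):
  a=onz('wrist',(304,205),z,P);b=onz('wrist',(360,205),z,P);c=onz('wrist',(302.5,270),z,P);d=onz('wrist',(356.5,270),z,P)
  m1=(a+b)/2;m2=(c+d)/2;ax=m1-m2;print(z,m1,m2,np.hypot(*(a-b)[:2]),np.hypot(*(c-d)[:2]),np.degrees(np.arctan2(ax[1],ax[0])))
yw=np.radians(-28);x=np.array([np.cos(yw),np.sin(yw)]);y=np.array([-x[1],x[0]])
pv=np.array([628.3,-194]);print('axis from pivot',pv-50*y)
print('midline y rel axis', (m1[:2]-(pv-50*y))@y,(m2[:2]-(pv-50*y))@y, (m1[:2]-(pv-50*y))@x)
print(proj('wrist',[*(pv-50*y+35*x),160],P))
E
```

```text
165 [ 633.763 -250.908  165.   ] [ 581.196 -224.053  165.   ] 46.86450484399038 47.55718448136787 -27.06053786719753
155 [ 630.846 -251.037  155.   ] [ 576.43  -223.238  155.   ] 48.51159809010609 49.22862254785971 -27.06053786719754
axis from pivot [ 604.826 -238.147]
midline y rel axis 0.8345599739917708 -0.16731391018334635 29.02480491091319
[334.167 199.637]
```

```bash
python3 - <<'E'
from h import *
q=down(-117.5)
bot.line_to([605,-238.5,230],250,q)
bot.line_to([605,-238.5,131],100)
s=bot.read_state();print(s['tcp_pos'],s['contact_force'])
bot.move_gripper(40,35); 
s=bot.read_state();print(s['t'],s['width'],s['contact_force'])
for z in(150,180,215,250):
    bot.line_to([605,-238.5,z],80)
    s=bot.read_state();print(s['t'],s['tcp_pos'],s['width'],s['contact_force'])
    if s['contact_force'][2]<-15: break
im=bot.camera("side"); cv2.imwrite("pics/s3.png",im[:,:,::-1])
E
```

```text
[ 605.543 -238.591  131.791] [-0.381  0.401  0.855]
15.7083 47.91097636197994 [-0.413  0.25   1.131]
16.1 [ 605.4   -238.523  150.852] 47.89389416415251 [-0.584 -0.831 -1.825]
16.625 [ 605.022 -238.406  180.197] 47.920877352565626 [-0.114  0.301 -1.918]
17.2167 [ 604.934 -238.376  215.043] 47.76079968410315 [-0.471 -0.388 -1.159]
17.8083 [ 604.919 -238.36   249.987] 47.96107557663611 [ 0.475  0.258 -2.131]
```

View pics/s3.png

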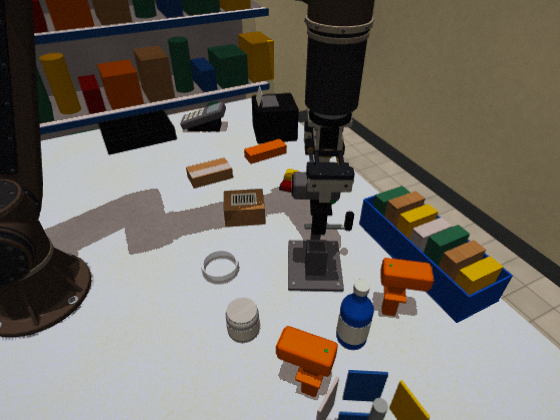

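The scanner is out and upright, gripped at 47.9 mm width, with the handle clear of the rim. Next I move to the aiming pose, by way of a higher point.

```bash
python3 - <<'E'
from h import *
L=np.array([536,33.3,60])
o,w,org=scan_pose(L,80,50,100); p,q=o[1]
up=p+[0,0,90]
w1=[560,-170,330]; qq=down(-117.5-35)
print(p,w,org,bot.solve_ik(up,q),bot.solve_ik(w1,qq))
bot.line_to([604.9,-238.4,290],200)
bot.move_ptp(w1,qq)
bot.move_ptp(up,q)
s=bot.read_state();print(s['t'],s['tcp_pos'],s['joint_pos'],s['width'])
im=bot.camera("side"); cv2.imwrite("pics/s4.png",im[:,:,::-1])
E
```

```text
[516.279 -78.545 173.568] [524.838 -30.002 136.604] [ 501.247 -163.793  100.933] [ 0.621  0.315 -0.494  0.568 -1.483 -1.065] [ 0.039  0.162 -0.021  0.    -1.388  0.441]
20.2833 [516.449 -78.787 263.343] [ 0.62   0.315 -0.493  0.568 -1.483 -1.063] 48.00463315377425
```

View pics/s4.png

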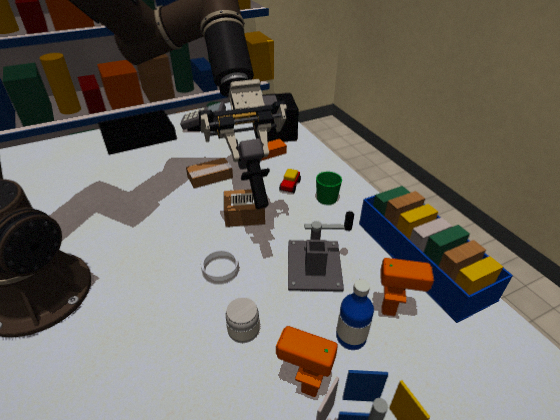

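The scanner is tilted above the carton with its nose towards it, and the handle trails towards the camera at (263,200). I lower it to the aiming pose.

```bash
python3 - <<'E'
from h import *
L=np.array([536,33.3,60])
o,w,org=scan_pose(L,80,50,100); p,q=o[1]
bot.line_to(p,80,q); bot.pause(.5)
s=bot.read_state();print(s['t'],s['tcp_pos']-p,s['width'],s['contact_force'],abs(s['eef_rot']@q))
for n in("side","scene","wrist"):
    im=bot.camera(n).copy()
    im=im[:,:,::-1].copy()
    pose=(s['tcp_pos'],s['eef_rot'])
    for P,c in((L,(0,0,255)),(w,(0,255,0)),(org,(255,0,0))):
        u=proj(n,P,pose); print(n,u)
        if n!='wrist': cv2.circle(im,tuple(int(v) for v in u),2,c,-1)
    if n=='side': im=cv2.resize(im[130:280,170:330],None,fx=4,fy=4,interpolation=cv2.INTER_CUBIC)
    if n=='scene': im=cv2.resize(im[120:270,200:380],None,fx=4,fy=4,interpolation=cv2.INTER_CUBIC)
    cv2.imwrite(f"pics/{n}5.png",im)
E
```

```text
22.1083 [0.004 0.002 0.067] 47.755362838576595 [-0.984  0.004 -1.041] 0.9999999992758006
side [243.764 198.986]
side [247.973 190.407]
side [262.361 236.576]
scene [281.628 178.997]
scene [267.191 175.228]
scene [236.609 211.529]
wrist [282.736 532.441]
wrist [282.727 388.833]
wrist [282.692 206.384]
```

View pics/side5.png

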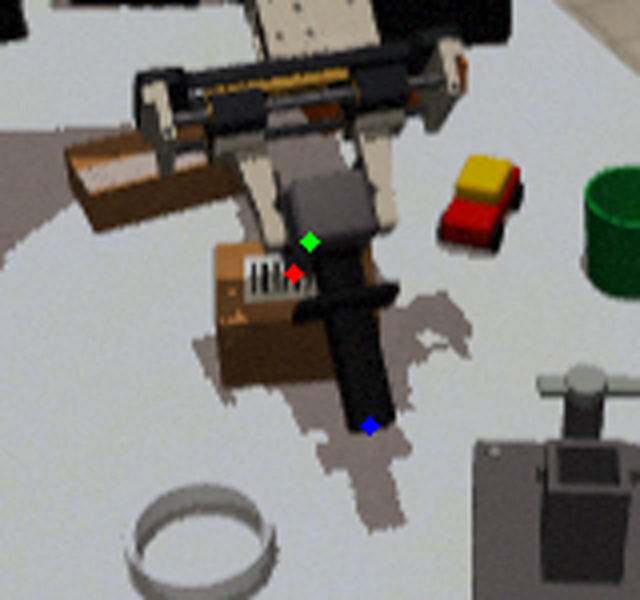

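View pics/scene5.png

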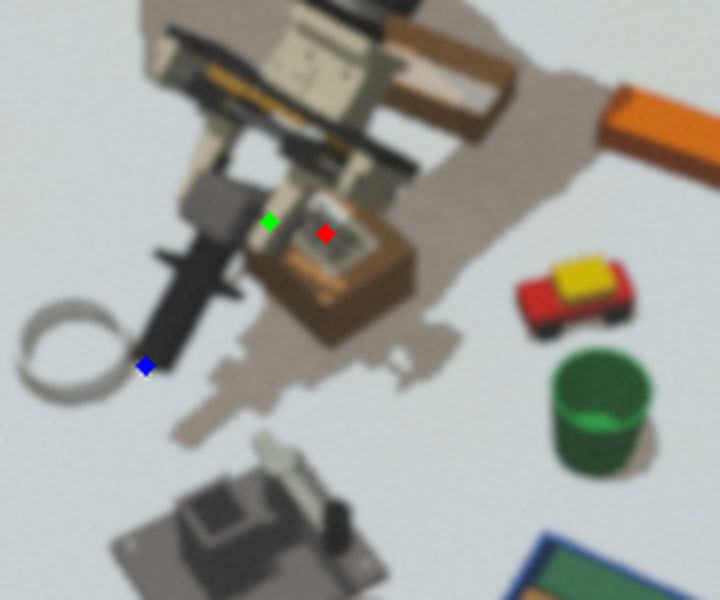

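View pics/wrist5.png

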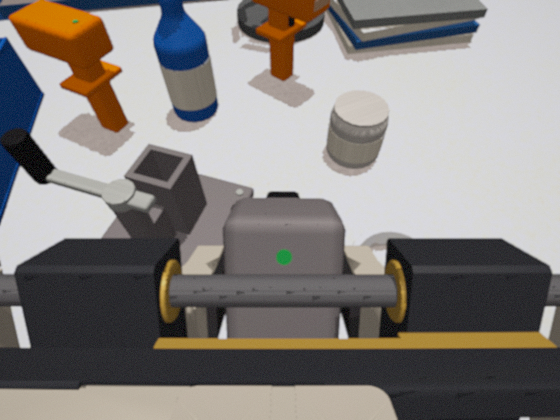

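The handle end, window and label project where they appear: handle end at side (262,236), label at side (244,199) and scene (282,179). The carton has not moved, the lever is at its stop, and nothing is near the scanner. I hand the job in.

```bash
python3 - <<'E'
from h import *
s=bot.read_state();print(s['t'],s['width'],np.abs(s['qvel']).max())
bot.close_job()
E
```

```text
22.2583 47.6968942185366 0.0017594181066368589
the job is handed in; nothing more can be done
```

I finished the job and handed it in at 22.3 s, still holding the scanner in the air over the carton; no verdict was reported.

- **Lever:** I swung the cam lever to its stop and felt it there with about 11 N. The wrist picture then showed the arm lying along the stand's +x.
- **Scanner:** I gripped it across the head (47.9 mm wide) and drew it straight up about 119 mm. It came out freely.
- **Aiming pose:** The commanded pose is 50° nose-down, with the window 100 mm from the label centre at about (536, 33, 60). The window is at about 137 mm height and the handle end at about 101 mm.

**Last checks**
- The arm was still, within 0.1 mm of its target, with grip width 47.7 mm. The force on the tool was only about 1.4 N in all.
- In the side and scene views the carton was where it had been and the lever was still across. The other goods in the crops looked unmoved.
- In the side view the handle end lay about where I predicted. In the scene view it looked about 3 px off (roughly 10 mm). This could be the visible edge of the handle, or a tilt of up to about 4° in the grip; either is well within the 35 mm aiming allowance.
- The plate corners gave a stand yaw about 1.5° away from the other measurements, with no effect on the grasp.

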